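# Put the reagent cartons in their trays

### The job

Pick out the three reagent cartons from among the other things on the worktop and stand each upright, flat on the floor of its own steel tray: the tallest carton in the round tray, the shortest carton in the square tray, and the remaining carton in the oblong tray, its long side along the tray's long side. Do not push about or knock over the petri dish, the eraser, the tape roll or the dropper bottle.

Things in the scene. Friction and masses are not known exactly. Their poses are not given: they have to be found in the camera images.
- carton_tall_mid (a point): Centre of the tallest reagent carton, an upright pale green cardboard box: 45 (x) by 50 (y) mm, 95 mm high, 90 g; the centre is 47.5 mm above its bottom; z up, x and y along its sides. It stands on the worktop (z = 0).
- carton_short_mid (a point): Centre of the shortest reagent carton, an upright yellow cardboard box: 50 (x) by 55 (y) mm, 70 mm high, 70 g; the centre is 35 mm above its bottom; axes as for the tallest. Near taller cartons grip it above its middle, some 50 mm up, to keep a broad gripper's body clear of them.
- carton_oblong_mid (a point): Centre of the remaining reagent carton, an upright white cardboard box of clearly oblong plan: 40 (x) by 62 (y) mm, 85 mm high, 50 g; the centre is 42.5 mm above its bottom; its y axis runs along its long side.
- tray_round: Fixed to the worktop. Low open dark steel tray, wall and floor 4 mm thick, 14 mm high; origin at the centre of its underside, so its inner floor is 4 mm above the origin; z up. Round, 92 mm outside and 84 mm inside diameter.
- tray_square: Fixed to the worktop. Low open dark steel tray, wall and floor 4 mm thick, 14 mm high; origin at the centre of its underside, so its inner floor is 4 mm above the origin; z up. Square, 80 mm outside and 72 mm inside; x and y along its sides.
- tray_oblong: Fixed to the worktop. Low open dark steel tray, wall and floor 4 mm thick, 14 mm high; origin at the centre of its underside, so its inner floor is 4 mm above the origin; z up. Oblong, 102 (x) by 66 (y) mm outside, 94 by 58 mm inside; its x axis runs along its long side.
- dish: Bystander: clear lidded petri dish, 61 mm across, 14 mm high, lying loose behind one of the cartons; origin at its underside.
- rubber: Bystander: loose eraser, 21 (x) by 42 (y) by 12 mm high, white with a blue sleeve; origin at its underside.
- tape: Bystander: loose roll of white tape lying flat, 75 mm across, 19 mm high; origin at the centre of its underside.
- dropper: Bystander: loose upright green and white dropper bottle, 39 mm across, 100 mm high; origin at its underside. (Similar ones in other colours stand further back.)

How it is judged:
By the outcome, as a careful person would: the job done as asked, in the order asked, and still so for the second after the job is handed in, with the robot touching nothing.
It also fails if it takes over 96 s, if anything falls off the work surface, if the arm or the gripper's body presses on something with over 40 N, if the wrist force passes 120 N, or if a joint passes its speed limit or range.

### The arm

A 6-joint arm with a two-finger parallel gripper is mounted at the origin on a cart in front of the work surface, level with it; the furniture and walls round the work are solid. World frame = base frame: x ahead of the robot, y to its left, z up, the work surface at z = 0. Lengths are in m, angles in degrees, forces in N, time in s.
With the tool pointing down it reaches from about 0.375 to 0.9 m from the base axis. Payload 3.1 kg.
Tool frame: the origin (TCP) lies on the mounting face of the last link; the fingertips stand 182 mm ahead of it and the grasp point (between the pads) lies 164 mm ahead of it; z points along the fingers, y is the line along which they close (so a half turn about z gives the same grasp; the last joint's range is limited). The gripper opens to 87 mm and grips with 3 to 60 N. Pads are 19 mm wide; open, the fingers measure 117 mm over their backs; the gripper's body (75 mm by 190 mm) begins 51 mm behind the grasp point.
Start: joints at [66.95, 30.224, 82.088, -0, 67.689, -10.227], TCP at [0.139, 0.609, 0.405] pointing down, gripper open.
Joint ranges: [-176.69, 176.69], [-43.24, 126.21], [12.49, 139.97], [-82, 262], [0, 151.66], [-163.58, 163.58]. Speed limits (degrees/s): [159.86, 159.86, 180, 180, 180, 180].

### API

Orientations are given as [roll, pitch, yaw] about the fixed x, y, z axes, in that order (R = Rz(yaw) Ry(pitch) Rx(roll)).
In Python, from plant import get_obs, snapshot, camera_params, ctrl gives the robot as it stands.
- The arm moves only by the tool jog_arm, never from a script. Its arguments are lists of equal length, an entry for each row: "linear": the shift along the tool's x, y, z in mm, a list of three; "dr": the turn, a rotation vector about the tool's x, y, z in degrees, a list of three. In form: {"linear": [[x, y, z], ...], "dr": [[wx, wy, wz], ...]}. A call has 1 to 12 rows; each row shifts and turns the commanded pose from where the row before left it, along the tool's axes as they then stand; what a row does not reach is not made up. A row lasts 1/8 s, in which the tool goes at most 62.5 mm and 10.7 degrees, less where a joint would pass 70% of its speed; a pose out of reach is approached as far as the arm can. A call with a gripper value outside its range is refused whole. "claw" is the opening, from 0 (shut) to 1 (fully open), set as the call begins (left out, the last holds). The fingers move at their own pace and stop on an object; "squeeze" is the grip in N (left out, the last holds). Time passes only in rows, so rows that do not move let the fingers close. It gives the time, the measured TCP pose, the force, the opening and the grip force at its end, in the units of the state.
- get_obs(): the state, without advancing time (a new reading comes with each control period).
- snapshot(name): name is "scene" or "top" or "wrist"; returns (picture, depth): 400x640x3 uint8, red, green, blue; 400x640 float32, m along the optical axis (not along the pixel's ray), 0 where there is no reading.
- camera_params(name): a dict with "vertical_fov" (degrees; the focal length in pixels is half the picture's height over the tangent of half this angle, whatever the lens; pixels are square), "cx", "cy" (the principal point, pixels), "R" (3x3) and "t" (3): a world point X has camera coordinates R X + t. Camera axes: x right, y down, z forward; pixel columns grow to the right and rows downward; lengths in m; the calibration is good to about 2 mm. A picture is of the moment at which its call begins: read the wrist's pose just before it. camera_params takes no time and is no camera call; for the wrist camera it gives the pose at the moment of the call.
- ctrl.job_done(): hands the job in; it is judged then, once.
The state is a dict: "clock": time; "joints": joint angles; "joint_vel": joint speeds; "tau": joint torques, N m; "ee_pos": TCP position; "orientation": TCP orientation; "ft_force": force on the tool from outside, world axes, zero at the start; "moment": the same for the moment, N m; "grip_width": opening from 0.0 (shut) to 1.0 (fully open); "grasp_force": force on a finger pad.
Only numpy, scipy, OpenCV 4.12 (cv2) and the standard library are available. Lean on these libraries where they do the work, as an engineer would, in place of code of your own. Each camera call takes 0.05 s, during which the arm holds its last target. There are 200 camera calls.

## Working session

There is one attempt and no reset: what is moved stays moved. The work goes in short steps, Python scripts to look and compute and a tool call to move; the robot and the scene stay as the last step left them, time stands still between calls to the robot, and variables do not carry over. Pictures are saved under pics/ and viewed, at most 14 in all, crops included, and the job is handed in when it is done.

Besides the shell and the picture viewer there is one more tool, called after ">>>" by a JSON object that holds its "name" and its "arguments", one argument or row to a line. jog_arm: Moves the arm, as the interface text tells. Its arguments: {"type":"object","properties":{"linear":{"type":"array"},"dr":{"type":"array"},"claw":{"type":"number"},"squeeze":{"type":"number"}},"required":["linear","dr"]}

```bash
ls; mkdir -p pics; cat > h.py <<'E'
import numpy as np,cv2
from plant import get_obs,snapshot,camera_params,ctrl
def cam(n):
    p=camera_params(n); im,d=snapshot(n); f=200/np.tan(np.radians(p['vertical_fov'])/2)
    v,u=np.mgrid[:400,:640]
    c=np.stack([(u-p['cx'])*d/f,(v-p['cy'])*d/f,d],-1)
    X=(c-np.array(p['t']))@np.array(p['R'])
    X[d==0]=np.nan
    return im,d,X
E
python3 - <<'E'
from h import *
for n in ['top','scene']:
    im,d,X=cam(n); cv2.imwrite(f'pics/{n}.png',im[...,::-1]); np.savez(f'{n}.npz',im=im,X=X)
    print(camera_params(n))
print(get_obs())
E
```

```text
pics
{'vertical_fov': 45.88861944542846, 'cx': 314.0168688237051, 'cy': 198.99961926162638, 'R': array([[ 0.00351869, -0.9999627 ,  0.00788783],
       [-0.99711087, -0.00410696, -0.07584889],
       [ 0.07587845, -0.00759815, -0.99708812]]), 't': array([-0.14203667,  0.5565717 ,  1.22952173])}
{'vertical_fov': 42.27467795943706, 'cx': 314.6463137477999, 'cy': 201.73300076117172, 'R': array([[ 0.59501681, -0.80353826,  0.01677085],
       [-0.34195391, -0.27198904, -0.89949402],
       [ 0.72733934,  0.52947921, -0.4366111 ]]), 't': array([-0.43469162,  0.22153525,  1.01209383])}
{'clock': 0.1, 'joints': array([ 6.69487273e+01,  3.02735978e+01,  8.21496166e+01,  4.14664261e-04,
        6.76895036e+01, -1.02273989e+01]), 'joint_vel': array([ 0.01721367, -0.01920274, -0.24971312, -0.00801071,  0.04531053,
        0.01734708]), 'tau': array([-4.65043922e-04, -4.40986526e+01, -1.77150464e+01,  6.34798058e-02,
        5.34323242e-02, -5.39461860e-05]), 'ee_pos': array([0.13856917, 0.60912539, 0.40386641]), 'orientation': array([-1.79889141e+02, -2.03908791e-02,  1.67175949e+02]), 'ft_force': array([-0.17618459, -0.02535233, -0.24012415]), 'moment': array([-0.04169102, -0.00370288,  0.00211272]), 'grasp_force': 0.0, 'grip_width': 1.0028642115969748}
```

View pics/top.png

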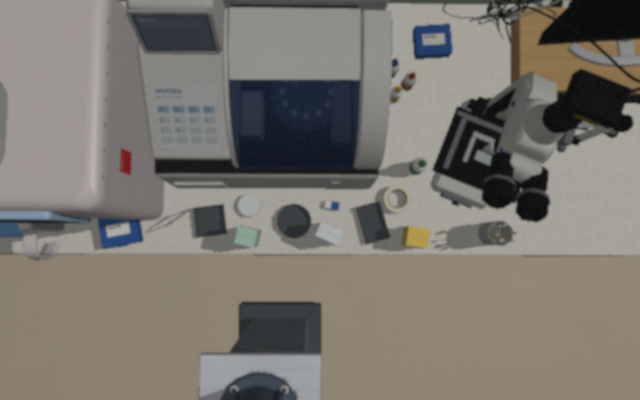

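View pics/scene.png

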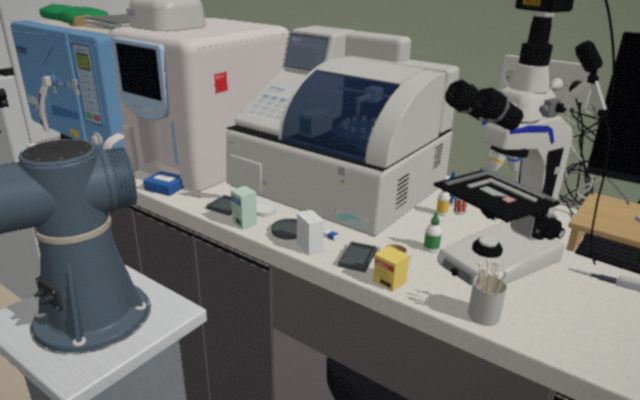

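The top view shows, left to right: square tray (210,221), tall green carton (247,237), dish (248,205), round tray (294,221), eraser (331,206), white carton (329,233), oblong tray (373,222), tape (396,200), yellow carton (417,237) and dropper (418,166). The analyser's front face is around row 185. The scene view shows the same layout.

```bash
cat > m.py <<'E'
from h import *
def rect(X,box,zlo,zhi):
    x0,x1,y0,y1=box
    m=(X[...,2]>zlo)&(X[...,2]<zhi)&(X[...,0]>x0)&(X[...,0]<x1)&(X[...,1]>y0)&(X[...,1]<y1)
    P=X[m]; r=cv2.minAreaRect(P[:,:2].astype(np.float32)*1000)
    return len(P),np.round(r[0],1),np.round(r[1],1),round(r[2],1),np.round(np.median(P[:,2])*1000,1)
E
python3 - <<'E'
from m import *
T=np.load('top.npz');X=T['X'];S=np.load('scene.npz')['X']
for n,(u,v) in dict(sq=(210,221),green=(247,237),dish=(248,205),rnd=(294,221),er=(331,206),white=(329,233),obl=(373,222),tape=(396,191),yel=(417,237),drop=(418,166),wall=(270,186),wall2=(160,215),box=(120,232),surf=(270,235),edge=(270,252)).items(): print(n,np.round(X[v,u]*1000))
g=lambda u,v:X[v,u]
for n,u,v,z0,z1 in [('green',247,237,.08,.11),('white',329,233,.07,.1),('yel',417,237,.055,.09)]:
    c=g(u,v); b=(c[0]-.07,c[0]+.07,c[1]-.07,c[1]+.07)
    print(n,rect(X,b,z0,z1),rect(S,b,z0,z1))
# colour segmentation of dark trays
im=T['im'];m=(im.max(-1)<75)
for n,u,v in [('sq',210,221),('rnd',294,221),('obl',373,222)]:
    c=g(u,v); k=m&(np.hypot(X[...,0]-c[0],X[...,1]-c[1])<.075)&(X[...,2]<.03)
    nn,L=cv2.connectedComponents(k.astype(np.uint8)); l=L[v,u]
    P=X[L==l]; r=cv2.minAreaRect(P[:,:2].astype(np.float32)*1000); print(n,len(P),im[v,u],r)
A=X[(X[...,2]>.1)&(X[...,1]>-.1)&(X[...,1]<.5)&(X[...,0]<.9)&(X[...,0]>.55)]
for y in np.arange(-.1,.5,.05):
    a=A[abs(A[:,1]-y)<.02]; print(round(y,2),a[:,0].min() if len(a) else None)
E
```

```text
sq [498. 138.   4.]
green [457.  26.  94.]
dish [541.  36.  11.]
rnd [499. -87.   6.]
er [ 539. -185.   12.]
white [ 467. -177.   85.]
obl [ 497. -298.    4.]
tape [ 582. -362.   -2.]
yel [ 458. -400.   73.]
drop [ 640. -407.   63.]
wall [589. -25.  47.]
wall2 [513. 268.  15.]
box [468. 363.  37.]
surf [462. -23.  -0.]
edge [416. -23.   2.]
green (382, array([459.7,  28.8]), array([50.5, 45.3]), 77.0, np.float64(95.0)) (274, array([458. ,  29.2]), array([55.4, 50.4]), 78.2, np.float64(93.8))
white (398, array([ 469. , -178.8]), array([61.6, 40.2]), 63.8, np.float64(84.8)) (356, array([ 464.7, -179.2]), array([69.1, 44. ]), 63.9, np.float64(84.2))
yel (445, array([ 459.9, -403.5]), array([55.6, 50.2]), 82.2, np.float64(69.6)) (531, array([ 457.5, -404.7]), array([57.5, 54.6]), 82.3, np.float64(69.5))
sq 829 [59 63 66] ((498.8531494140625, 136.9293212890625), (76.93347930908203, 79.39517974853516), 8.47484302520752)
rnd 843 [61 64 67] ((499.3093566894531, -85.60242462158203), (85.5707015991211, 82.49044799804688), 0.3424763083457947)
obl 879 [58 64 65] ((495.5235595703125, -296.57159423828125), (100.50354766845703, 64.0552978515625), 16.14849853515625)
-0.1 0.5918913077256555
-0.05 0.5917111856971337
0.0 0.5921834565494084
0.05 0.5921708700394103
0.1 0.5850091130751429
0.15 0.585311930298941
0.2 0.5855923757319165
0.25 0.5500082760559531
0.3 0.550164700230298
0.35 0.5500026717164073
0.4 0.5500116864454792
0.45 0.7482486696441315
```

The point cloud gives clean rectangles for the cartons and trays. The gripper yaw already matches the green carton, so I'm going straight above it.

>>> {"name": "jog_arm", "arguments": {
  "linear": [
    [-20,-22,0],
    [-36,-40,0],
    [-40,-45,0],
    [-40,-45,0],
    [-40,-45,0],
    [-40,-45,0],
    [-40,-45,0],
    [-40,-45,0],
    [-40,-45,0],
    [-40,-45,0],
    [-40,-45,0],
    [-20,-22,0]
  ],
  "dr": [
    [0,0,0],
    [0,0,0],
    [0,0,0],
    [0,0,0],
    [0,0,0],
    [0,0,0],
    [0,0,0],
    [0,0,0],
    [0,0,0],
    [0,0,0],
    [0,0,0],
    [0,0,0]
  ]
}}

```text
clock: 1.6
ee_pos: [0.4567, 0.033, 0.4047]
orientation: [-180.0, 0.1, 167.0]
ft_force: [0.7, 0.9, 0.8]
grip_width: 1.002
grasp_force: 0.0
```

```bash
cat >> m.py <<'E'
def go(x,y,zg,yaw):
    "shift in tool axes (mm) and turn to bring the grasp point to x,y,zg (mm) at yaw; tool taken as pointing down"
    o=get_obs(); p=o['ee_pos']*1000; a=np.radians(o['orientation'][2]); d=np.array([x,y,zg+164])-p
    c,s=np.cos(a),np.sin(a)
    print('at',np.round(p,1),np.round(o['orientation'],1),'grip',round(o['grip_width'],2),'t',round(o['clock'],2),'F',np.round(o['ft_force'],1))
    print('tool shift',np.round([c*d[0]+s*d[1],s*d[0]-c*d[1],-d[2]],1),'wz',round(-((yaw-o['orientation'][2]+180)%360-180),1))
E
python3 - <<'E'
from m import *
im,d,X=cam('wrist'); cv2.imwrite('pics/w1.png',im[...,::-1]); np.savez('w1.npz',im=im,X=X)
go(459.7,28.8,58,167)
E
```

```text
at [458.4  31.4 404.8] [-179.9    0.2  167. ] grip 1.0 t 1.65 F [ 2.3 -2.3  0.1]
tool shift [ -1.8  -2.2 182.8] wz -0.0
```

View pics/w1.png

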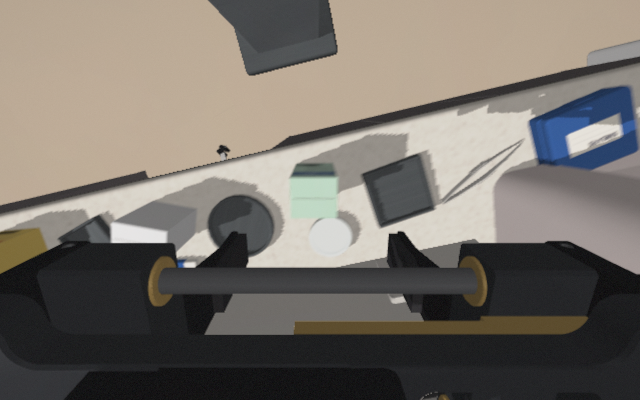

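The wrist view shows the green carton (314,185), dish (330,236), round tray (241,224) and square tray (398,190), all where expected. I'll refine the carton and both trays from this picture.

```bash
python3 - <<'E'
from m import *
W=np.load('w1.npz');X=W['X'];im=W['im']
print(rect(X,(.39,.53,-.04,.1),.085,.105))
m=(im.max(-1)<95)
for n,u,v in [('sq',398,190),('rnd',241,224)]:
    c=X[v,u]; k=m&(np.hypot(X[...,0]-c[0],X[...,1]-c[1])<.08)&(X[...,2]<.025)&(X[...,2]>-.01)
    nn,L=cv2.connectedComponents(k.astype(np.uint8)); P=X[L==L[v,u]]
    print(n,len(P),c,cv2.minAreaRect(P[:,:2].astype(np.float32)*1000),cv2.minEnclosingCircle(P[:,:2].astype(np.float32)*1000))
    R=P[P[:,2]>.010]; print(len(R),cv2.minAreaRect(R[:,:2].astype(np.float32)*1000))
E
```

```text
(2027, array([458.2,  29.5]), array([50., 46.]), 77.1, np.float64(94.7))
sq 3349 [0.49902278 0.1358849  0.00352539] ((498.77069091796875, 134.9364013671875), (78.5610580444336, 78.0579833984375), 7.585242748260498) ((498.8863525390625, 134.7994842529297), 53.99611282348633)
506 ((498.7366638183594, 135.19186401367188), (78.5610580444336, 76.3541488647461), 7.585242748260498)
rnd 2630 [ 0.49823934 -0.08887313  0.0041503 ] ((495.3744812011719, -87.86482238769531), (93.76113891601562, 84.57656860351562), 58.11307907104492) ((498.424072265625, -90.13774108886719), 48.55139923095703)
444 ((496.22821044921875, -85.75260925292969), (89.25027465820312, 83.80460357666016), 60.1733512878418)
```

>>> {"name": "jog_arm", "arguments": {
  "linear": [
    [-1,-2,20],
    [0,0,40],
    [0,0,40],
    [0,0,20],
    [0,0,0]
  ],
  "dr": [
    [0,0,0],
    [0,0,0],
    [0,0,0],
    [0,0,0],
    [0,0,0]
  ]
}}

```text
clock: 2.28
ee_pos: [0.4551, 0.034, 0.2834]
orientation: [-180.0, -0.3, 167.2]
ft_force: [-0.4, 0.6, 0.5]
grip_width: 0.999
grasp_force: 0.0
```

>>> {"name": "jog_arm", "arguments": {
  "linear": [
    [-2,-2,20],
    [0,0,30],
    [0,0,12],
    [0,0,0]
  ],
  "dr": [
    [0,0,0],
    [0,0,0],
    [0,0,0],
    [0,0,0]
  ]
}}

```text
clock: 2.78
ee_pos: [0.4574, 0.0314, 0.2228]
orientation: [-180.0, -0.0, 167.2]
ft_force: [-0.2, 0.7, -0.2]
grip_width: 1.001
grasp_force: 0.0
```

>>> {"name": "jog_arm", "arguments": {
  "linear": [
    [0,0,0],
    [0,0,0],
    [0,0,0],
    [0,0,0],
    [0,0,0],
    [0,0,0]
  ],
  "dr": [
    [0,0,0],
    [0,0,0],
    [0,0,0],
    [0,0,0],
    [0,0,0],
    [0,0,0]
  ],
  "claw": 0.4,
  "squeeze": 12
}}

```text
clock: 3.52
ee_pos: [0.4573, 0.0312, 0.2229]
orientation: [-180.0, 0.0, 167.2]
ft_force: [0.0, -0.2, 2.5]
grip_width: 0.575
grasp_force: 12.0
```

>>> {"name": "jog_arm", "arguments": {
  "linear": [
    [0,0,-15],
    [0,0,-25],
    [0,0,-20],
    [-8,-13,0],
    [-16,-26,0],
    [-16,-27,0],
    [-16,-26,0],
    [-8,-14,0],
    [0,0,0],
    [0,0,0]
  ],
  "dr": [
    [0,0,0],
    [0,0,0],
    [0,0,0],
    [0,0,0],
    [0,0,0],
    [0,0,0],
    [0,0,0],
    [0,0,0],
    [0,0,0],
    [0,0,0]
  ]
}}

```text
clock: 4.78
ee_pos: [0.4955, -0.0856, 0.2823]
orientation: [180.0, -0.1, 167.2]
ft_force: [0.9, 0.3, -1.1]
grip_width: 0.572
grasp_force: 12.0
```

```bash
python3 - <<'E'
from m import *
im,d,X=cam('wrist'); cv2.imwrite('pics/w2.png',im[...,::-1]); np.savez('w2.npz',im=im,X=X)
im,d,X=cam('top'); np.savez('t2.npz',im=im,X=X)
print(rect(X,(.43,.56,-.15,-.02),.10,.17))
go(496,-86,62,167.2)
E
```

```text
(0, array([0., 0.]), array([0., 0.]), 0.0, np.float64(nan))
at [495.6 -85.3 282.6] [ 1.800e+02 -1.000e-01  1.672e+02] grip 0.57 t 4.88 F [-0.8 -0.2 -0.5]
tool shift [-0.5 -0.6 56.6] wz 0.0
  return _methods._mean(a, axis=axis, dtype=dtype,
  ret = ret.dtype.type(ret / rcount)
```

View pics/w2.png

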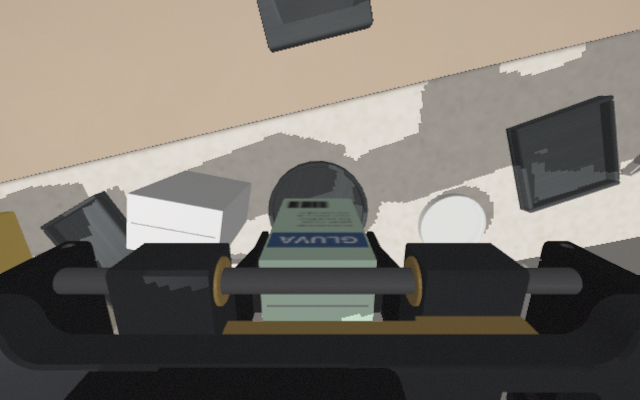

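The carton hangs upright in the grip (262–380, 200–320), with the round tray under it (rim 270–367, top 162). I'll fit the visible rim and the carton's near face.

```bash
python3 - <<'E'
from m import *
from scipy.optimize import least_squares
W=np.load('w2.npz');X=W['X'];im=W['im'];v,u=np.mgrid[:400,:640]
m=(im.max(-1)<95)&(v<225)&(v>150)&(u>255)&(u<380)&(X[...,2]<.03)&(X[...,2]>-.01)
nn,L=cv2.connectedComponents(m.astype(np.uint8)); P=X[L==L[185,318]]
# boundary: hull points on the far-from-carton side (x below centre)
H=cv2.convexHull(P[:,:2].astype(np.float32)*1000)[:,0]; H=H[(H[:,0]<490)]
for r in (45.5,):
    s=least_squares(lambda c:np.hypot(H[:,0]-c[0],H[:,1]-c[1])-r,[498,-87],loss='soft_l1'); print(len(H),s.x,np.abs(s.fun).max())
# carton: points by height
C=X[(X[...,2]>.045)&(X[...,2]<.15)&(u>262)&(u<380)&(v>197)&(v<322)]
a=np.radians(167.2);e=np.array([[np.cos(a),np.sin(a)],[np.sin(a),-np.cos(a)]])
for z0,z1 in [(.055,.08),(.08,.11),(.11,.135)]:
    q=C[(C[:,2]>z0)&(C[:,2]<z1)][:,:2]*1000@e.T - e@np.array([495.6,-85.5]); print(len(q),np.percentile(q,[2,50,98],axis=0).round(1))
E
```

```text
31 [499.73422109 -86.90666304] 0.8404774055348696
560 [[-83.9 -24.4]
 [ 22.1   1.1]
 [ 22.4  50.1]]
1365 [[ 11.9 -31. ]
 [ 22.   -0.5]
 [ 22.5  30.4]]
1909 [[ 11.  -25.2]
 [ 22.    1. ]
 [ 22.5  31.1]]
```

>>> {"name": "jog_arm", "arguments": {
  "linear": [
    [-3,-1,10],
    [0,0,20],
    [0,0,15],
    [0,0,7],
    [0,0,3],
    [0,0,0.5],
    [0,0,0]
  ],
  "dr": [
    [0,0,0],
    [0,0,0],
    [0,0,0],
    [0,0,0],
    [0,0,0],
    [0,0,0],
    [0,0,0]
  ]
}}

```text
clock: 5.75
ee_pos: [0.499, -0.088, 0.2276]
orientation: [-180.0, 0.0, 167.2]
ft_force: [0.1, -0.2, -0.5]
grip_width: 0.571
grasp_force: 12.0
```

>>> {"name": "jog_arm", "arguments": {
  "linear": [
    [0,0,0.7],
    [0,0,0]
  ],
  "dr": [
    [0,0,0],
    [0,0,0]
  ]
}}

```text
clock: 6.0
ee_pos: [0.4991, -0.088, 0.2269]
orientation: [-180.0, 0.1, 167.2]
ft_force: [-0.0, -0.4, 1.4]
grip_width: 0.575
grasp_force: 12.0
```

>>> {"name": "jog_arm", "arguments": {
  "linear": [
    [0,0,0],
    [0,0,0],
    [0,0,0],
    [0,0,-20],
    [0,0,-35],
    [0,0,-40],
    [0,0,-40],
    [0,0,-20]
  ],
  "dr": [
    [0,0,0],
    [0,0,0],
    [0,0,0],
    [0,0,0],
    [0,0,0],
    [0,0,0],
    [0,0,0],
    [0,0,0]
  ],
  "claw": 0.7
}}

```text
clock: 7.0
ee_pos: [0.4991, -0.088, 0.3838]
orientation: [-180.0, 0.2, 167.2]
ft_force: [-0.1, 0.4, -0.6]
grip_width: 0.703
grasp_force: 0.0
```

```bash
python3 - <<'E'
from m import *
go(459.5,-403.8,140,172.2)
E
```

```text
at [499.1 -88.  383.8] [-180.     0.2  167.2] grip 0.7 t 7.0 F [-0.1  0.4 -0.6]
tool shift [ -31.5 -316.8   79.8] wz -5.0
```

>>> {"name": "jog_arm", "arguments": {
  "linear": [
    [-2,-20,0],
    [-4,-40,0],
    [-4,-45,0],
    [-4,-45,0],
    [-4,-45,0],
    [-4,-45,0],
    [-4,-40,0],
    [-4,-25,0],
    [-2,-12,0],
    [0,0,0],
    [0,0,0]
  ],
  "dr": [
    [0,0,0],
    [0,0,0],
    [0,0,0],
    [0,0,0],
    [0,0,0],
    [0,0,0],
    [0,0,0],
    [0,0,0],
    [0,0,-5],
    [0,0,0],
    [0,0,0]
  ],
  "claw": 1
}}

```text
clock: 8.38
ee_pos: [0.4596, -0.4034, 0.3813]
orientation: [179.9, -0.0, 172.1]
ft_force: [0.8, 0.6, -1.0]
grip_width: 1.0
grasp_force: 0.0
```

```bash
python3 - <<'E'
from m import *
im,d,X=cam('wrist'); cv2.imwrite('pics/w3.png',im[...,::-1]); np.savez('w3.npz',im=im,X=X)
print('yel',rect(X,(.40,.53,-.47,-.34),.06,.08)); print('white',rect(X,(.40,.53,-.25,-.12),.078,.095))
print('green',rect(X,(.43,.56,-.15,-.03),.085,.11))
m=(im.max(-1)<95)&(X[...,2]<.025)&(X[...,2]>-.01)&(np.hypot(X[...,0]-.496,X[...,1]+.297)<.075)
nn,L,st,_=cv2.connectedComponentsWithStats(m.astype(np.uint8)); l=1+st[1:,4].argmax(); P=X[L==l]
print('obl',len(P),cv2.minAreaRect(P[:,:2].astype(np.float32)*1000))
go(459.5,-403.8,52,172.2)
E
```

```text
yel (2486, array([ 458.5, -403.7]), array([54.9, 50.6]), 82.1, np.float64(69.7))
white (2686, array([ 467.7, -178.3]), array([64.7, 40.3]), 66.0, np.float64(84.4))
green (1432, array([ 491.5, -122.1]), array([70.7, 46.2]), 73.4, np.float64(97.4))
obl 3958 ((495.559814453125, -298.21142578125), (100.4898452758789, 66.07342529296875), 15.898245811462402)
at [ 459.8 -403.2  381.4] [179.9  -0.  172.2] grip 1.0 t 8.43 F [0.6 0.4 0.4]
tool shift [  0.2  -0.6 165.4] wz -0.0
```

View pics/w3.png

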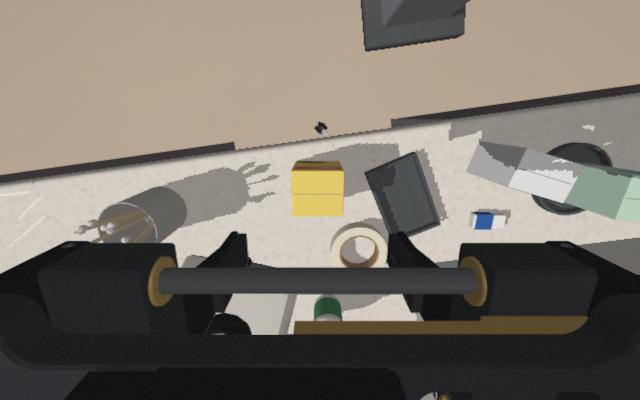

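The yellow carton is centred under the gripper at (318,188), the oblong tray is at (402,195), and the green carton stands in the round tray on the right. Descending to grip.

>>> {"name": "jog_arm", "arguments": {
  "linear": [
    [0,0,20],
    [0,0,40],
    [0,0,45],
    [0,0,35],
    [0,0,18],
    [0,0,7],
    [0,0,0]
  ],
  "dr": [
    [0,0,0],
    [0,0,0],
    [0,0,0],
    [0,0,0],
    [0,0,0],
    [0,0,0],
    [0,0,0]
  ]
}}

```text
clock: 9.3
ee_pos: [0.4601, -0.4043, 0.2171]
orientation: [-180.0, 0.0, 172.2]
ft_force: [0.3, 0.8, 0.9]
grip_width: 0.999
grasp_force: 0.0
```

>>> {"name": "jog_arm", "arguments": {
  "linear": [
    [0,0,0],
    [0,0,0],
    [0,0,0],
    [0,0,0],
    [0,0,0],
    [0,0,0]
  ],
  "dr": [
    [0,0,0],
    [0,0,0],
    [0,0,0],
    [0,0,0],
    [0,0,0],
    [0,0,0]
  ],
  "claw": 0.45
}}

```text
clock: 10.05
ee_pos: [0.4598, -0.4041, 0.2169]
orientation: [-180.0, 0.0, 172.2]
ft_force: [-0.5, 1.4, 4.5]
grip_width: 0.629
grasp_force: 12.0
```

>>> {"name": "jog_arm", "arguments": {
  "linear": [
    [0,0,-15],
    [0,0,-30],
    [0,0,-35],
    [0,0,-40],
    [0,0,-25],
    [0,0,-10],
    [0,0,0]
  ],
  "dr": [
    [0,0,0],
    [0,0,0],
    [0,0,0],
    [0,0,0],
    [0,0,0],
    [0,0,0],
    [0,0,0]
  ]
}}

```text
clock: 10.92
ee_pos: [0.4597, -0.4041, 0.372]
orientation: [-180.0, 0.0, 172.2]
ft_force: [-0.0, 0.6, -0.7]
grip_width: 0.632
grasp_force: 12.0
```

```bash
python3 - <<'E'
from m import *
go(498.8,136,150,188.2)
E
```

```text
at [ 459.7 -404.1  372. ] [-180.     0.   172.2] grip 0.63 t 10.93 F [-0.   0.6 -0.7]
tool shift [ 34.7 540.4  58. ] wz -16.0
```

>>> {"name": "jog_arm", "arguments": {
  "linear": [
    [1,20,0],
    [3,40,0],
    [3,50,0],
    [3,55,0],
    [4,55,0],
    [4,55,0],
    [4,55,0],
    [3,55,0],
    [3,55,0],
    [3,50,0],
    [3,35,0],
    [1,15,0]
  ],
  "dr": [
    [0,0,0],
    [0,0,0],
    [0,0,0],
    [0,0,0],
    [0,0,0],
    [0,0,0],
    [0,0,0],
    [0,0,0],
    [0,0,0],
    [0,0,0],
    [0,0,0],
    [0,0,0]
  ]
}}

```text
clock: 12.42
ee_pos: [0.4971, 0.138, 0.3704]
orientation: [-180.0, -0.2, 172.4]
ft_force: [-0.9, -0.4, -1.7]
grip_width: 0.632
grasp_force: 12.0
```

>>> {"name": "jog_arm", "arguments": {
  "linear": [
    [0,0,10],
    [0,0,30],
    [0,0,30],
    [0,0,25],
    [0,0,10],
    [0,0,0]
  ],
  "dr": [
    [0,0,-5],
    [0,0,-6],
    [0,0,-5],
    [0,0,0],
    [0,0,0],
    [0,0,0]
  ]
}}

```text
clock: 13.18
ee_pos: [0.4983, 0.1353, 0.2659]
orientation: [180.0, -0.1, -171.9]
ft_force: [0.9, 0.3, -0.8]
grip_width: 0.635
grasp_force: 12.0
```

```bash
python3 - <<'E'
from m import *
im,d,X=cam('wrist'); cv2.imwrite('pics/w4.png',im[...,::-1]); np.savez('w4.npz',im=im,X=X)
go(498.8,136,57.2,188.2)
E
```

```text
at [498.6 135.4 266.7] [-180.    -0.  -171.8] grip 0.63 t 13.22 F [ 0.8  0.  -1.3]
tool shift [-0.3  0.6 45.5] wz -0.0
```

View pics/w4.png

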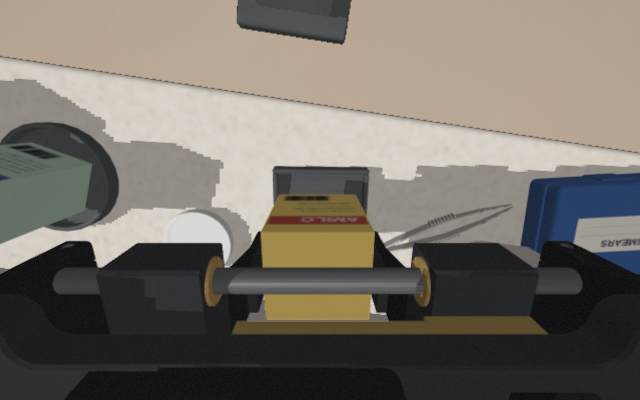

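The yellow carton is aligned with the square tray's rim (274–368, row 168) and central over it. The green carton stands in the round tray on the left. Lowering.

>>> {"name": "jog_arm", "arguments": {
  "linear": [
    [0,0,10],
    [0,0,18],
    [0,0,11],
    [0,0,5],
    [0,0,1],
    [0,0,0.5],
    [0,0,0]
  ],
  "dr": [
    [0,0,0],
    [0,0,0],
    [0,0,0],
    [0,0,0],
    [0,0,0],
    [0,0,0],
    [0,0,0]
  ]
}}

```text
clock: 14.1
ee_pos: [0.4987, 0.1356, 0.2214]
orientation: [-180.0, 0.0, -171.8]
ft_force: [-0.7, -0.4, -0.9]
grip_width: 0.633
grasp_force: 12.0
```

>>> {"name": "jog_arm", "arguments": {
  "linear": [
    [0,0,0.5],
    [0,0,0]
  ],
  "dr": [
    [0,0,0],
    [0,0,0]
  ]
}}

```text
clock: 14.35
ee_pos: [0.4987, 0.1356, 0.2208]
orientation: [-180.0, 0.0, -171.8]
ft_force: [0.6, -0.3, 0.4]
grip_width: 0.629
grasp_force: 12.0
```

>>> {"name": "jog_arm", "arguments": {
  "linear": [
    [0,0,0],
    [0,0,0],
    [0,0,0],
    [0,0,-20],
    [0,0,-35],
    [0,0,-40],
    [0,0,-45],
    [0,0,-20]
  ],
  "dr": [
    [0,0,0],
    [0,0,0],
    [0,0,0],
    [0,0,0],
    [0,0,0],
    [0,0,0],
    [0,0,0],
    [0,0,0]
  ],
  "claw": 0.8
}}

```text
clock: 15.35
ee_pos: [0.4988, 0.1357, 0.3832]
orientation: [-180.0, 0.2, -171.8]
ft_force: [-0.1, -0.0, -0.2]
grip_width: 0.796
grasp_force: 0.0
```

```bash
python3 - <<'E'
from m import *
go(468.3,-178.5,140,63.9)
E
```

```text
at [498.8 135.7 383.2] [-180.     0.2 -171.8] grip 0.8 t 15.35 F [-0.1 -0.  -0.2]
tool shift [  74.9 -306.6   79.2] wz 124.3
```

>>> {"name": "jog_arm", "arguments": {
  "linear": [
    [5,-20,0],
    [10,-40,0],
    [10,-42,0],
    [10,-42,0],
    [10,-42,0],
    [10,-42,0],
    [10,-40,0],
    [7,-26,0],
    [3,-12,0],
    [0,0,0]
  ],
  "dr": [
    [0,0,0],
    [0,0,0],
    [0,0,0],
    [0,0,0],
    [0,0,0],
    [0,0,0],
    [0,0,0],
    [0,0,0],
    [0,0,0],
    [0,0,0]
  ]
}}

```text
clock: 16.6
ee_pos: [0.4677, -0.1782, 0.3805]
orientation: [180.0, -0.0, -171.9]
ft_force: [0.2, -0.1, -0.3]
grip_width: 0.804
grasp_force: 0.0
```

>>> {"name": "jog_arm", "arguments": {
  "linear": [
    [0,0,0],
    [0,0,0],
    [0,0,0],
    [0,0,0],
    [0,0,0],
    [0,0,0],
    [0,0,0],
    [0,0,0],
    [0,0,0],
    [0,0,0],
    [0,0,0],
    [0,0,0]
  ],
  "dr": [
    [0,0,10.4],
    [0,0,10.4],
    [0,0,10.4],
    [0,0,10.4],
    [0,0,10.4],
    [0,0,10.4],
    [0,0,10.4],
    [0,0,10.4],
    [0,0,10.4],
    [0,0,10.4],
    [0,0,10.4],
    [0,0,10]
  ]
}}

```text
clock: 18.1
ee_pos: [0.4679, -0.1763, 0.3805]
orientation: [-179.9, -0.0, 63.6]
ft_force: [-0.5, 0.3, 0.8]
grip_width: 0.798
grasp_force: 0.0
```

>>> {"name": "jog_arm", "arguments": {
  "linear": [
    [0,0,0],
    [0,0,0]
  ],
  "dr": [
    [0,0,0],
    [0,0,0]
  ]
}}

```text
clock: 18.35
ee_pos: [0.4679, -0.1771, 0.3805]
orientation: [-180.0, -0.0, 64.0]
ft_force: [0.3, -0.1, -0.1]
grip_width: 0.802
grasp_force: 0.0
```

```bash
python3 - <<'E'
from m import *
im,d,X=cam('wrist'); cv2.imwrite('pics/w5.png',im[...,::-1]); np.savez('w5.npz',im=im,X=X)
print('white',rect(X,(.40,.53,-.25,-.138),.078,.092))
go(468.3,-178.5,57,63.9)
E
```

```text
white (2424, array([ 467.7, -179. ]), array([62.3, 40.4]), 66.1, np.float64(84.8))
at [ 467.9 -177.3  380.5] [-180.    -0.    63.9] grip 0.8 t 18.4 F [0.5 0.2 0.6]
tool shift [ -0.9   0.9 159.5] wz 0.0
```

View pics/w5.png

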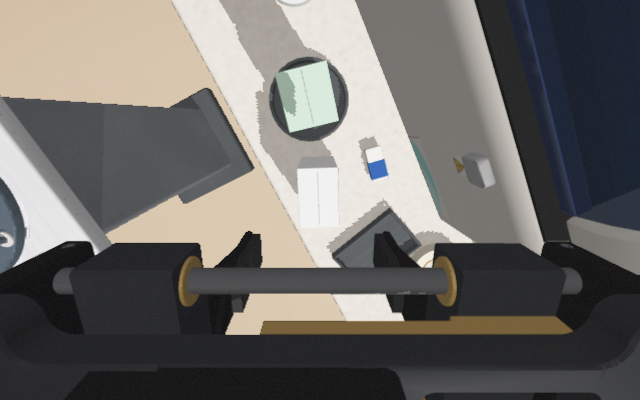

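The white carton is centred at (318,196) and squared to the gripper. The eraser (375,162) is clear of the finger paths, and the green carton stands inside the round tray (308,98). Descending.

>>> {"name": "jog_arm", "arguments": {
  "linear": [
    [-1,1,20],
    [0,0,40],
    [0,0,42],
    [0,0,35],
    [0,0,16],
    [0,0,6],
    [0,0,0]
  ],
  "dr": [
    [0,0,-1],
    [0,0,0],
    [0,0,0],
    [0,0,0],
    [0,0,0],
    [0,0,0],
    [0,0,0]
  ]
}}

```text
clock: 19.27
ee_pos: [0.4685, -0.1793, 0.2216]
orientation: [180.0, -0.0, 64.8]
ft_force: [0.1, -0.1, 0.2]
grip_width: 0.801
grasp_force: 0.0
```

>>> {"name": "jog_arm", "arguments": {
  "linear": [
    [0,0,0],
    [0,0,0],
    [0,0,0],
    [0,0,0],
    [0,0,0],
    [0,0,0],
    [0,0,0]
  ],
  "dr": [
    [0,0,0],
    [0,0,0],
    [0,0,0],
    [0,0,0],
    [0,0,0],
    [0,0,0],
    [0,0,0]
  ],
  "claw": 0.3,
  "squeeze": 9
}}

```text
clock: 20.15
ee_pos: [0.4683, -0.1793, 0.2218]
orientation: [180.0, 0.0, 64.8]
ft_force: [-1.0, 1.0, 5.6]
grip_width: 0.458
grasp_force: 9.0
```

>>> {"name": "jog_arm", "arguments": {
  "linear": [
    [0,0,-15],
    [0,0,-25],
    [0,0,-25],
    [0,0,-10],
    [0,0,0]
  ],
  "dr": [
    [0,0,0],
    [0,0,0],
    [0,0,0],
    [0,0,0],
    [0,0,0]
  ]
}}

```text
clock: 20.78
ee_pos: [0.4684, -0.1793, 0.2972]
orientation: [179.9, 0.0, 64.8]
ft_force: [0.8, -0.8, -1.4]
grip_width: 0.463
grasp_force: 9.0
```

```bash
python3 - <<'E'
from m import *
go(495.6,-297.6,100,16)
E
```

```text
at [ 468.4 -179.3  297.2] [179.9   0.   64.8] grip 0.46 t 20.77 F [ 0.8 -0.8 -1.4]
tool shift [-95.4  75.   33.2] wz 48.8
```

>>> {"name": "jog_arm", "arguments": {
  "linear": [
    [0,0,0],
    [0,0,0],
    [0,0,0],
    [0,0,0],
    [0,0,0],
    [0,0,0],
    [-1,15,0],
    [-1,30,0],
    [-2,34,0],
    [-1,28,0],
    [-1,14,0],
    [0,0,0]
  ],
  "dr": [
    [0,0,5],
    [0,0,10],
    [0,0,10],
    [0,0,10],
    [0,0,9],
    [0,0,4.8],
    [0,0,0],
    [0,0,0],
    [0,0,0],
    [0,0,0],
    [0,0,0],
    [0,0,0]
  ]
}}

```text
clock: 22.28
ee_pos: [0.4957, -0.2983, 0.296]
orientation: [-180.0, 0.0, 15.9]
ft_force: [-0.0, 0.4, -1.1]
grip_width: 0.46
grasp_force: 9.0
```

>>> {"name": "jog_arm", "arguments": {
  "linear": [
    [0,0,8],
    [0,0,15],
    [0,0,7],
    [0,0,0]
  ],
  "dr": [
    [0,0,0],
    [0,0,0],
    [0,0,0],
    [0,0,0]
  ]
}}

```text
clock: 22.78
ee_pos: [0.4956, -0.2966, 0.2654]
orientation: [-179.9, 0.1, 16.0]
ft_force: [0.1, 0.3, -1.0]
grip_width: 0.465
grasp_force: 9.0
```

```bash
python3 - <<'E'
from m import *
im,d,X=cam('wrist'); cv2.imwrite('pics/w6.png',im[...,::-1]); np.savez('w6.npz',im=im,X=X)
go(495.6,-297.6,61.8,16)
E
```

```text
at [ 495.8 -296.9  266. ] [-179.9    0.    16. ] grip 0.46 t 22.82 F [-0.5 -0.3 -0.6]
tool shift [-0.4  0.6 40.2] wz 0.0
```

View pics/w6.png

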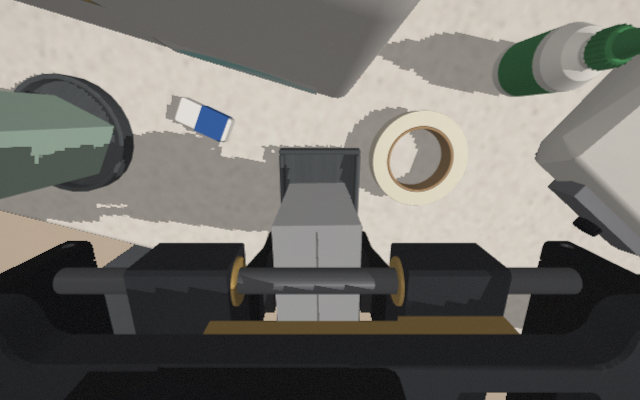

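The white carton hangs square and central over the oblong tray (280–359, far rim at row 150). The tape roll (420,157), eraser and dropper are undisturbed. Lowering.

>>> {"name": "jog_arm", "arguments": {
  "linear": [
    [0,0.5,10],
    [0,0,16],
    [0,0,8],
    [0,0,4],
    [0,0,1],
    [0,0,0.5],
    [0,0,0]
  ],
  "dr": [
    [0,0,0],
    [0,0,0],
    [0,0,0],
    [0,0,0],
    [0,0,0],
    [0,0,0],
    [0,0,0]
  ]
}}

```text
clock: 23.7
ee_pos: [0.4961, -0.2978, 0.2274]
orientation: [180.0, -0.0, 16.0]
ft_force: [-0.4, 0.2, -0.9]
grip_width: 0.461
grasp_force: 9.0
```

>>> {"name": "jog_arm", "arguments": {
  "linear": [
    [0,0,1],
    [0,0,0.5],
    [0,0,0]
  ],
  "dr": [
    [0,0,0],
    [0,0,0],
    [0,0,0]
  ]
}}

```text
clock: 24.08
ee_pos: [0.496, -0.2978, 0.2259]
orientation: [180.0, -0.0, 16.0]
ft_force: [-0.9, 0.0, 2.9]
grip_width: 0.46
grasp_force: 9.0
```

>>> {"name": "jog_arm", "arguments": {
  "linear": [
    [0,0,0],
    [0,0,0],
    [0,0,0],
    [0,0,-20],
    [0,0,-35],
    [0,0,-40],
    [0,0,-45],
    [0,0,-20],
    [0,0,0]
  ],
  "dr": [
    [0,0,0],
    [0,0,0],
    [0,0,0],
    [0,0,0],
    [0,0,0],
    [0,0,0],
    [0,0,0],
    [0,0,0],
    [0,0,0]
  ],
  "claw": 0.65
}}

```text
clock: 25.2
ee_pos: [0.4963, -0.2979, 0.3873]
orientation: [179.8, -0.1, 16.0]
ft_force: [0.0, 0.1, -0.3]
grip_width: 0.648
grasp_force: 0.0
```

```bash
python3 - <<'E'
from m import *
im,d,X=cam('scene'); 
cv2.imwrite('pics/s2.png',cv2.resize(im[130:330,160:520,::-1],None,fx=2,fy=2))
im2,d,Y=cam('top'); im3,d,Z=cam('wrist')
for n,x,y,z in [('green',.4995,-.087,.099),('yel',.4988,.136,.074),('white',.4958,-.2976,.089)]:
    for V in (X,Y,Z):
        try: print(n,rect(V,(x-.06,x+.06,y-.06,y+.06),z-.012,z+.012))
        except Exception: print(n,'unseen')
E
```

```text
green (275, array([499.3, -91.5]), array([57.9, 49.7]), 74.6, np.float64(98.2))
green (368, array([501.6, -89.5]), array([49.9, 45.3]), 77.1, np.float64(98.9))
green (3292, array([500.1, -90.3]), array([51.6, 45.7]), 77.2, np.float64(98.4))
yel (258, array([497.5, 134. ]), array([59.3, 59.6]), 6.2, np.float64(73.4))
yel (456, array([498.9, 134. ]), array([50.4, 56.6]), 8.3, np.float64(74.2))
yel (0, array([0., 0.]), array([0., 0.]), 0.0, np.float64(nan))
white (340, array([ 495.7, -298.6]), array([66.3, 41.1]), 16.2, np.float64(88.7))
white (0, array([0., 0.]), array([0., 0.]), 0.0, np.float64(nan))
white (2443, array([ 496.4, -298.5]), array([62.2, 40. ]), 17.3, np.float64(88.8))
  return _methods._mean(a, axis=axis, dtype=dtype,
  ret = ret.dtype.type(ret / rcount)
```

View pics/s2.png

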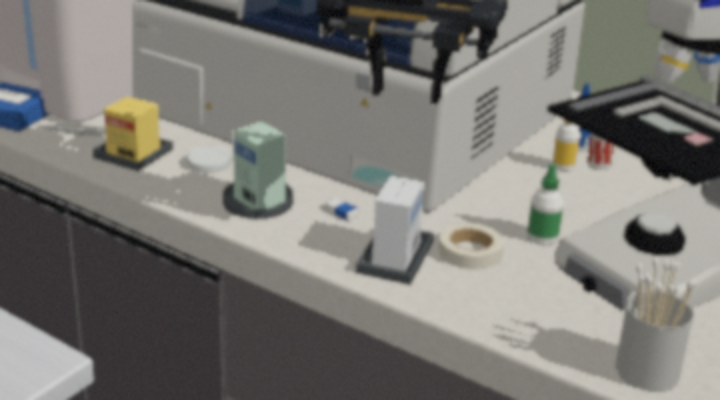

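All three cartons stand upright in their trays: yellow (132,130), green (260,165) and white (400,222). Their top heights of 74, 99 and 89 mm mean they rest on the tray floors. The bystanders haven't moved, so I'm handing in.

```bash
python3 -c "
from plant import ctrl
print(ctrl.job_done())"
```

```text
the job is handed in; nothing more can be done
None
```

I stood the three cartons upright on their tray floors (tall in round, short in square, the third lengthwise in oblong), left the bystanders undisturbed, and handed the job in at about 25 s.

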